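Hang the front-heavy cutlery caddy in the dip of the dish rack's wire

TASK

Lift the blue cutlery caddy by its white grip and hang it by its hook on the dish rack's front top wire, feeling along the wire until the hook has dropped into the dip. Its weight sits in front of the hook, so press only lightly and keep hold of it while you let it lean back slowly against the lower wire; only then let go, so that it never swings or knocks against the rack. Leave the jar, the spray bottle and the brush where they are.

Things in the scene. Friction and masses are not known exactly. Their poses are not given: they have to be found in the camera images.
- caddy: Loose blue cutlery caddy standing on the shelf: open cup 72 mm (x) by 80 mm (y) by 95 mm high, with a white grip tab in the middle and a hook at its back. 0.2 to 0.45 kg. Origin at the centre of its underside; z up, +x from the cup towards the hook. Its centre of mass lies within a few mm of straight below the grip, so about 42 mm in front of the hook.
- caddy_grip (a point): Centre of the caddy's grip, an upright white tab 10 mm thick (along the caddy's y) and 28 mm long (along its x). Its top edge is 13 mm above this point, the cup's rim 42 mm below, the underside 137 mm below. Axes as for the caddy.
- caddy_hook (a point): Middle of the underside of the hook's bridge (5 mm thick), which rests on the wire: 42.5 mm behind (+x) and 9 mm below the grip centre. The hook is one strap 18 mm wide (y), open downwards, 13 mm wide inside (x): strap 6.5 mm in front of this point, lip 6.5 mm behind, reaching 25 mm below it. The cup's outer back face is 6.5 mm in front of this point. Axes as for the caddy.
- rack: Fixed stainless steel dish rack, 240 mm (x) by 250 mm (y), front posts 175 mm high, holding three white plates (tops 192 mm above the shelf, over 100 mm behind the front). Origin at the centre of its underside; the front with its two wires faces -x, towards the robot; z up, y along the wires. The top wire does not give.
- wire_mid (a point): Top of the straight part of the front top wire, half-way between its posts (at y = -125 and +125 mm). Wire 7 mm thick, along y. It has one dip 12 mm deep: flat bottom 28 mm long, sloping sides, 36 mm long at the top. The dip's middle lies up to 20 mm to either side of this point along y; where, is not measured. A hook resting in the dip is 12 mm below this point. Axes as for the rack.
- below_mid (a point): Point on the rack straight below the top wire's middle, 70 mm above the shelf. The lower wire (7 mm thick, along y) runs 2 to 16 mm behind it (+x); how far, is not measured. It gives 1 mm for 8 N. A hooked caddy held upright must lean back, turning about the top wire with its foot towards the rack's +x, by about 0.05 to 0.27 rad until its back rests on the lower wire. Axes as for the rack.
- jar_mid (a point): Bystander: clear closed empty jar with a red lid, 76 mm across, 110 mm high; point half-way up on its axis.
- spray_mid (a point): Bystander: turquoise spray bottle, 72 mm across, 210 mm high; point half-way up on its axis.
- brush_mid (a point): Bystander: white plastic bottle brush lying on the shelf, 220 mm long, 49 mm thick; point near its middle, 22 mm above the shelf.
Mind the look-alikes: they are no part of the job. There is more than one size of the caddy; the job needs the middle-sized.

How it is judged (in metres and radians):
On the way, in this order (a step that is already met when the one before it is completed fails the run):
1. the caddy is lifted clear of the shelf in the gripper (height (world z) of caddy above 0.03 m and contact force between the fingers and caddy above 1 N), for 0.2 s.
2. the hook is down in the dip of the top wire while the caddy is still held (z of caddy_hook in the frame of wire_mid between -0.016 and -0.0085 m and x of caddy_hook in the frame of wire_mid between -0.009 and 0.009 m and contact force between caddy and rack above 0.5 N and contact force between the fingers and caddy above 1 N), for 0.2 s.
At the end, for the whole second after the job is handed in: The caddy hangs still and released on the rack: its hook around the front top wire (within 9 mm across it), its bridge 8.5 to 16 mm below the straight wire's top (in the dip), leaning no more than 0.35 rad (z of caddy_hook in the frame of wire_mid between -0.016 and -0.0085 m and x of caddy_hook in the frame of wire_mid between -0.009 and 0.009 m and contact force between caddy and rack above 1 N and contact force between the fingers and caddy below 0.1 N and angle between caddy's own z axis and vertical below 0.35 rad and linear speed of caddy below 0.02 m/s and angular speed of caddy below 0.15 rad/s); the robot touches nothing.
It fails at once if the caddy presses or knocks against the rack with more than 15 N (contact force between caddy and rack above 15 N).
It fails at once if the caddy swings at the rack faster than 1.6 rad/s (distance between caddy_hook and wire_mid below 0.035 m and angular speed of caddy above 1.6 rad/s).
It fails at once if the jar is moved by more than 30 mm (distance of jar_mid from where it was at the start of the episode above 0.03 m).
It fails at once if the spray bottle is moved by more than 30 mm (distance of spray_mid from where it was at the start of the episode above 0.03 m).
It fails at once if the brush is moved by more than 30 mm (distance of brush_mid from where it was at the start of the episode above 0.03 m).
It also fails if it takes over 72 s, if anything falls off the work surface, if the arm or the gripper's body presses on something with over 40 N, if the wrist force passes 120 N, or if a joint passes its speed limit or range.

ROBOT

A 6-joint arm with a two-finger parallel gripper is mounted at the origin on the work surface. World frame = base frame: x ahead of the robot, y to its left, z up, the work surface at z = 0. Lengths are in mm, angles in rad, forces in N, time in s.
With the tool pointing down it reaches from about 350 to 875 mm from the base axis. Payload 4.2 kg.
Tool frame: the origin (TCP) lies between the finger pads; the fingertips stand 17 mm ahead of it and the grasp point (between the pads) lies 2 mm behind it (nose_length is the distance from the TCP to the fingertips, in mm); z points along the fingers, y is the direction in which the jaws open and shut (so a half turn about z gives the same grasp; the last joint's range is limited). The gripper opens to 85 mm and grips with 20 to 120 N. Pads are 22 mm wide; open, the fingers measure 114 mm over their backs; the gripper's body (76 mm by 85 mm) begins 54 mm behind the grasp point. The pads swing forward as they close: fully open they stand 13 mm farther back than shut.
Start: joints at [1.555, 0.385, 0.008, 0, -1.194, -0.259], TCP at [169.565, 601.537, 248.312] pointing down, gripper open.
Joint ranges: [-3.14, 3.14], [-1.21, 2.06], [-1.07, 1.41], [-3.16, 2.05], [-2.99, -0.16], [-3.1, 3.1]. Speed limits (rad/s): [2.79, 2.79, 3.14, 3.14, 3.14, 3.14].

INTERFACE

Orientations are given as a unit quaternion [x, y, z, w].
In Python, from bench import * gives the robot as it stands.
- The arm moves only by the tool jog_arm, never from a script. Its argument "increments" is a list of rows, each a list of 4 numbers: the shift along the tool's x, y, z in m, then the turn about the tool's z in degrees. A call has 1 to 10 rows; each row is the pose to reach, as a shift and turn from the pose measured when the call began, along the tool's axes at that moment; what a row does not reach only later rows make up. A row lasts 1/8 s, in which the tool goes at most 62.5 mm and 10.7 degrees, less where a joint would pass 70% of its speed; a pose out of reach is approached as far as the arm can. A call with a gripper value outside its range is refused whole. "hand" is the gripper's target within -1 to 1 (fully open at 1, half-way at 0, shut at -1), set as the call begins (left out, the last holds). The fingers move at their own pace and stop on an object; the grip force is fixed at half the most. Time passes only in rows, so rows that repeat a pose let the fingers close. It gives the time, the measured TCP pose, the force and the opening at its end, in the units of the state.
- read_state(): the state, without advancing time (a new reading comes with each control period).
- get_image(name): name is "scene" or "top"; returns the picture (420x560x3 uint8, red, green, blue); there is no depth.
- calibration(name): a dict with "fx", "fy", "cx", "cy" (pixels), "position" and "rotation" of the camera in the world. Camera axes: x right, y up, looking along -z (the intrinsics and any distortion apply to the point x, -y, -z); pixel columns grow to the right and rows downward; lengths in mm; the calibration is good to about 2 mm. A picture is of the moment at which its call begins. calibration takes no time and is no camera call.
- job_done(): hands the job in, once; it reports no verdict.
The state is a dict: "clock": time; "joints": joint angles; "joint_vel": joint speeds; "joint_efforts": joint torques, N m; "position": TCP position; "ee_rot": TCP orientation; "contact_force": force on the tool from outside, world axes, zero at the start; "wrist_torque": the same for the moment, N m; "gripper_width": finger opening in mm.
Only numpy, scipy, OpenCV 4.12 (cv2) and the standard library are available. Lean on these libraries where they do the work, as an engineer would, in place of code of your own. Each camera call takes 0.05 s, during which the arm holds its last target.

## Working session

There is one attempt and no reset: what is moved stays moved. The work goes in short steps, Python scripts to look and compute and a tool call to move; the robot and the scene stay as the last step left them, time stands still between calls to the robot, and variables do not carry over. Pictures are saved under pics/ and viewed, and the job is handed in when it is done.

Besides the shell and the picture viewer there is one more tool, called after "Request:" as a command line: name --pt "numbers of a row" for each row, then --argument value for the rest. jog_arm: Moves the arm, as the interface text tells. Its arguments: {"type":"object","properties":{"increments":{"type":"array"},"hand":{"type":"number"}},"required":["increments"]}

```bash
ls; mkdir -p pics
python3 - <<'E'
from bench import *
import cv2
for n in ("scene","top"):
    im=get_image(n); cv2.imwrite(f"pics/{n}0.png",im[:,:,::-1]); print(n,calibration(n))
print(read_state())
E
```

```text
pics
scene {'fx': 423.91070011653545, 'fy': 423.91070011653545, 'cx': 282.08520893117895, 'cy': 201.62505191753746, 'position': array([906.72290981, 457.5650798 , 956.97402284]), 'rotation': array([0.1123895 , 0.28911243, 0.88465109, 0.34810208])}
top {'fx': 386.88957878656464, 'fy': 386.88957878656464, 'cx': 279.8327980263468, 'cy': 207.29861950122898, 'position': array([3.54510052e+02, 6.79325599e-01, 1.07832713e+03]), 'rotation': array([-0.06726731,  0.05722223,  0.70625759, -0.70242504])}
{'clock': 0.1, 'joints': array([ 1.55456602e+00,  3.85493837e-01,  6.76930103e-03, -3.98023040e-04,
       -1.19397977e+00, -2.58586005e-01]), 'joint_vel': array([-0.00060392, -0.0020568 ,  0.00424943,  0.00184472,  0.00142001,
        0.00061231]), 'joint_efforts': array([-8.97803329e-04, -3.93323100e+01,  1.88929296e+01,  4.19799864e+00,
       -2.61352609e-03,  3.86188788e-06]), 'position': array([169.47389404, 601.09145174, 247.33052086]), 'ee_rot': array([ 9.90563819e-01, -1.37048813e-01, -6.83029043e-05,  9.69354584e-04]), 'contact_force': array([0.64146504, 0.63138423, 0.31026379]), 'wrist_torque': array([ 0.01477477, -0.0106283 ,  0.07249934]), 'gripper_width': 85.61257844943573}
```

View pics/scene0.png

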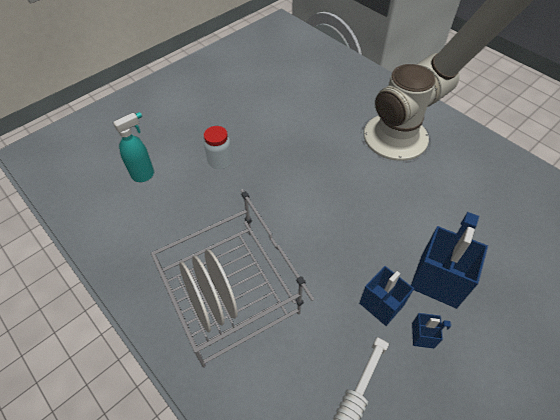

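View pics/top0.png

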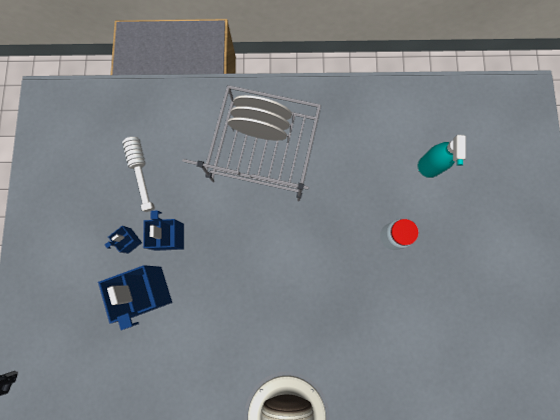

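Candidates: large caddy (scene 450,265; top 135,293), middle (scene 387,293; top 162,233) and small (scene 428,330; top 122,239). By size I choose the one at top 162,233 and will check it in close crops.

```bash
cat > h.py <<'E'
import numpy as np, cv2
from scipy.spatial.transform import Rotation as R
from bench import *
def cam(n):
    c=calibration(n); q=np.array(c['rotation']); 
    M=R.from_quat(q).as_matrix() if q.ndim==1 else q
    return c,M
def proj(n,P):
    c,M=cam(n); p=(np.atleast_2d(P)-c['position'])@M
    return np.c_[c['cx']+c['fx']*p[:,0]/-p[:,2], c['cy']+c['fy']*(-p[:,1])/-p[:,2]]
def ray(n,u,v):
    c,M=cam(n); d=M@np.array([(u-c['cx'])/c['fx'],-(v-c['cy'])/c['fy'],-1]); return np.array(c['position']),d/np.linalg.norm(d)
def atz(n,u,v,z):
    o,d=ray(n,u,v); return o+d*(z-o[2])/d[2]
def tri(a,b):  # a=(u,v) scene, b=(u,v) top
    o1,d1=ray('scene',*a);o2,d2=ray('top',*b)
    A=np.c_[d1,-d2]; t=np.linalg.lstsq(A,o2-o1,rcond=None)[0]
    p,q=o1+t[0]*d1,o2+t[1]*d2
    return (p+q)/2,np.linalg.norm(p-q)
def crop(n,im,x,y,w,h,s,name):
    c=cv2.resize(im[y:y+h,x:x+w,::-1],None,fx=s,fy=s,interpolation=cv2.INTER_CUBIC)
    for i in range(0,w,10): cv2.putText(c,str(x+i),(i*s,8),0,0.3,(0,255,255),1) if i%20==0 else 0; cv2.line(c,(i*s,0),(i*s,3),(0,255,255))
    for i in range(0,h,10): cv2.putText(c,str(y+i),(0,i*s+4),0,0.3,(0,255,255),1)
    cv2.imwrite(name,c)
E
python3 - <<'E'
from h import *
s=cv2.imread('pics/scene0.png')[:,:,::-1];t=cv2.imread('pics/top0.png')[:,:,::-1]
crop('s',s,350,260,100,75,8,'pics/c1.png')
crop('t',t,100,195,100,75,8,'pics/c2.png')
crop('s',s,230,180,100,140,4,'pics/c3.png')
crop('t',t,180,140,140,70,5,'pics/c4.png')
E
```

```text
(no output)
```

View pics/c1.png

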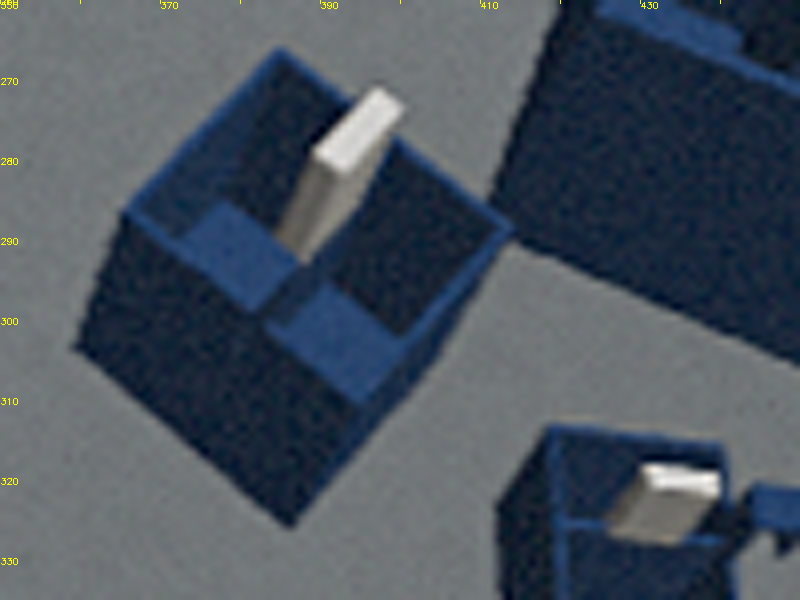

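View pics/c2.png

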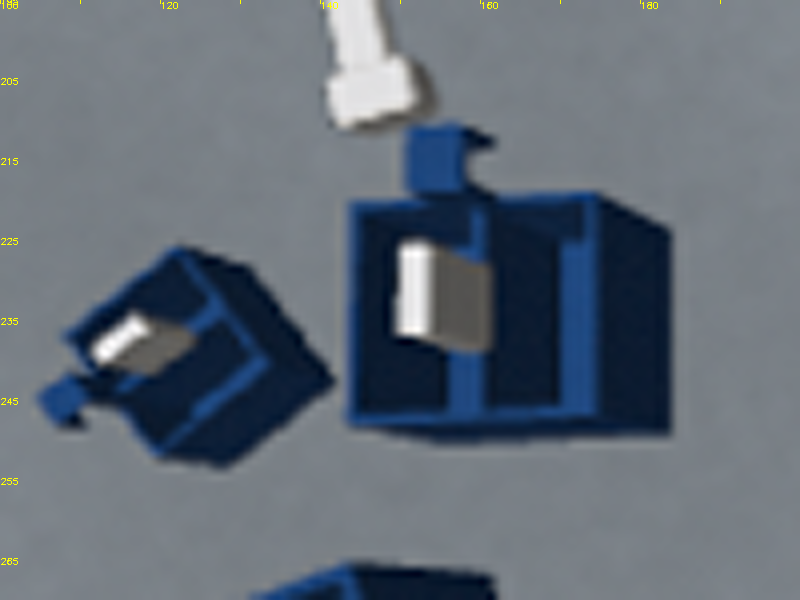

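View pics/c3.png

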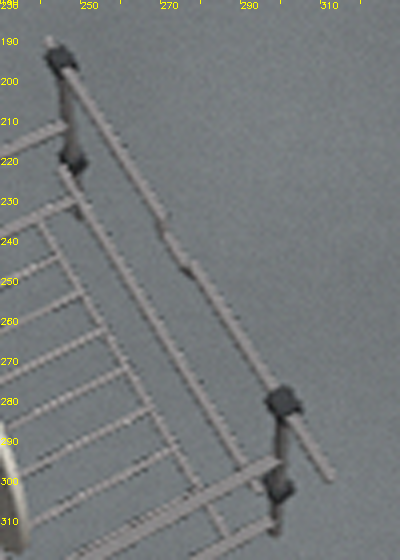

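View pics/c4.png

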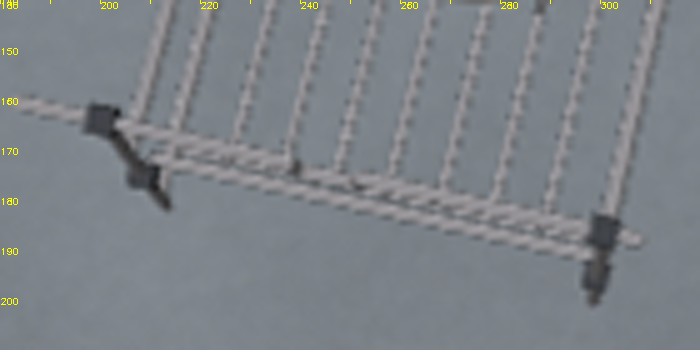

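Run:
```python
from h import *
np.set_printoptions(precision=1,suppress=True)
print('griptop',tri((394.5,276.3),(151.2,231)),atz('scene',394.5,276.3,150),atz('top',151.2,231,150))
print('tab ends',atz('top',151.5,225,150),atz('top',151,237,150), atz('scene',398.2,272.5,150),atz('scene',391,280,150))
# hook bridge top z=133
print('hooktop ctr',atz('top',154,215,133))
# rim corners z 95
print('rim top',[atz('top',*p,95) for p in((144,220),(174.5,219),(174,246.5),(144,248))])
print('rim scene',[atz('scene',*p,95) for p in((385,266),(365.5,286.5),(394.5,309.5),(413,289))])
# posts clamps on wire
for nm,a,b in(('L',(244.5,195),(198,163.5)),('R',(299,280),(298.5,186.5)),('dipA',(268,237.5),(237,173)),('dipB',(275.5,247.5),(249.5,176.5))):
    print(nm,tri(a,b),atz('scene',*a,175),atz('top',*b,175))
print(proj('top',read_state()['position']))
for q in ('jar','spray'):pass
```

```text
griptop (array([464.5, 326. , 146.8]), np.float64(1.4534026591680564)) [466.7 326.  150. ] [463.7 325.5 150. ]
tab ends [478.3 325.6 150. ] [449.1 325.2 150. ] [454.1 325.8 150. ] [478.7 326.3 150. ]
hooktop ctr [505.6 326.7 133. ]
rim top [array([498.8, 365. ,  95. ]), array([500.9, 286.1,  95. ]), array([430.2, 284.3,  95. ]), array([426.7, 360.8,  95. ])]
rim scene [array([432.1, 286.4,  95. ]), array([502.8, 289. ,  95. ]), array([498.2, 365.4,  95. ]), array([431.4, 363.7,  95. ])]
L (array([611.9, 129.1, 371.4]), np.float64(116.91693479807574)) [569.9 -35.1 175. ] [624.8 211.5 175. ]
R (array([578.3,  42. , -61.5]), np.float64(183.40834233926319)) [627.4 204.3 175. ] [565.7 -31.7 175. ]
dipA (array([604.7, 105. , 191.4]), np.float64(25.448642288588555)) [606.5  87.3 175. ] [600.3 116.3 175. ]
dipB (array([598.8,  94. , 133.1]), np.float64(10.721280474330497)) [611.3 116.6 175. ] [591.3  86.  175. ]
[[ -6.5 369. ]]
```

The chosen caddy is 72 x 80 mm at the rim and its tab 28 mm long, so it is the middle-sized one, with its hook towards world +x and yaw about 0. For the wire I need finer crops.

Run:
```python
from h import *
s=cv2.imread('pics/scene0.png')[:,:,::-1];t=cv2.imread('pics/top0.png')[:,:,::-1]
crop('s',s,240,185,45,70,8,'pics/d1.png')
crop('s',s,262,225,60,75,8,'pics/d2.png')
crop('t',t,180,155,66,30,12,'pics/d3.png')
crop('t',t,244,165,66,30,12,'pics/d4.png')
```

```text
(no output)
```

View pics/d1.png

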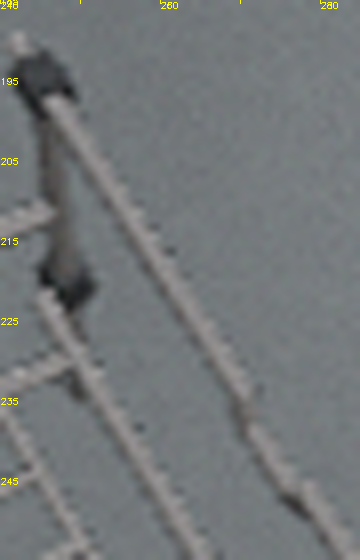

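View pics/d2.png

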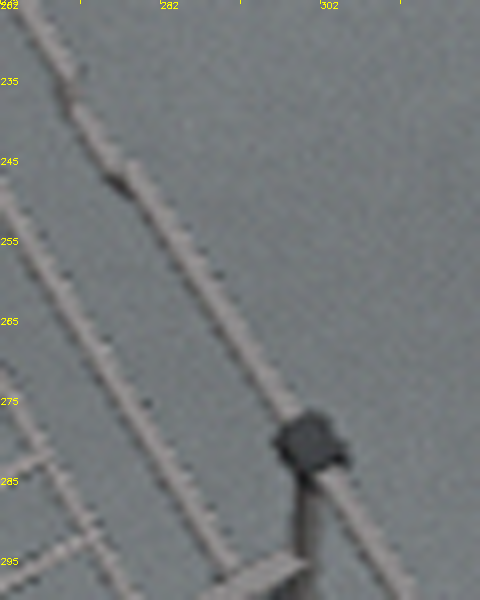

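View pics/d3.png

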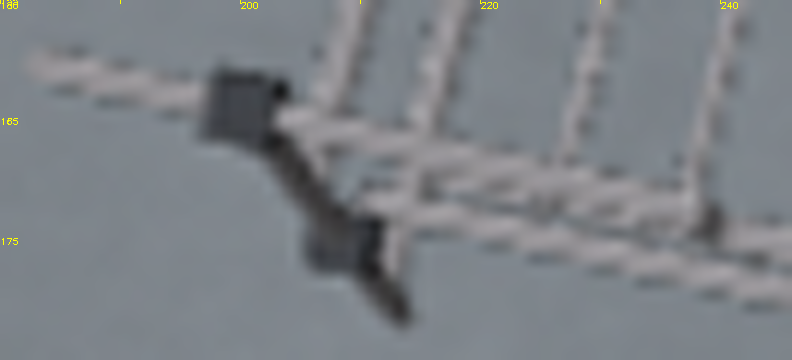

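View pics/d4.png

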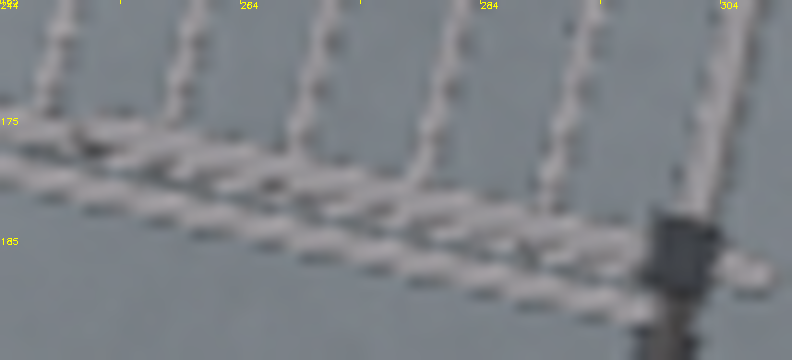

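```bash
cat > w.py <<'E'
from h import *
def plane(n,pts):
    o=ray(n,*pts[0])[0]; D=np.array([ray(n,*p)[1] for p in pts]); nn=np.linalg.svd(D)[2][2]; return o,nn
E
python3 - <<'E'
from w import *
np.set_printoptions(precision=1,suppress=True)
S=[(241.7,189.5),(246.5,197.5),(261,220),(270,234),(282,255),(297,277),(303.5,285),(312,299)]
T=[(182.5,160),(200,164),(205,165),(215,167.2),(290,183.5),(300.5,186),(307,187.4)]
os,ns=plane('scene',S);ot,nt=plane('top',T)
def on(n,p,o,nn):
    a,d=ray(n,*p); return a+d*(nn@(o-a))/(nn@d)
for n,p in(('top',(182.5,160)),('top',(200.3,163.8)),('top',(300.5,186)),('top',(307,187.4)),('top',(238.5,172.5)),('top',(251.5,175.4))):print(n,p,on(n,p,os,ns))
for p in((241.7,189.5),(245,195),(300.5,280.3),(312,299),(269.5,236),(276,247)):print('s',p,on('scene',p,ot,nt), atz('scene',*p,172))
for p in((200.3,163.8),(300.5,186)):print('t172',atz('top',*p,172))
E
```

```text
top (182.5, 160) [636.1 251.5 168.3]
top (200.3, 163.8) [625.7 207.2 169.4]
top (300.5, 186) [567.8 -36.6 171.4]
top (307, 187.4) [564.1 -52.1 171.7]
top (238.5, 172.5) [603.1 113.4 169. ]
top (251.5, 175.4) [595.6  81.7 169.2]
s (241.7, 189.5) [563.6 -53.  173.4] [563.  -53.9 172. ]
s (245, 195) [567.8 -36.1 172.2] [567.7 -36.2 172. ]
s (300.5, 280.3) [624.4 205.7 171.6] [624.5 205.8 172. ]
s (312, 299) [635.1 249.1 169.3] [636.  249.8 172. ]
s (269.5, 236) [597.3  81.5 163.9] [600.5  85.3 172. ]
s (276, 247) [604.7 110.6 161.6] [608.6 115.1 172. ]
t172 [624.9 206.6 172. ]
t172 [567.6 -36.6 172. ]
```

Wire found: posts at (568,-36) and (625,206), 249 mm apart, height about 171.5 at the wire's centre (175 at its top), which fits the description. wire_mid is about (596,85,175), rack yaw -0.231, and the dip's middle about +12 mm along the wire. Caddy grip is about (465,326,137), yaw about +0.033.

```bash
cat > g.py <<'E'
from h import *
import sys
# usage: g.py x y z yaw(rad of tool x in world) -> row in tool frame (m, deg)
np.set_printoptions(precision=4,suppress=True)
def show():
    s=read_state(); M=R.from_quat(s['ee_rot']).as_matrix()
    print('t',round(s['clock'],2),'p',s['position'],'yaw',round(np.arctan2(M[1,0],M[0,0]),4),'tilt',np.round(M[:2,2],4),'F',np.round(s['contact_force'],2),'T',np.round(s['wrist_torque'],3),'w',round(s['gripper_width'],2),'v',np.abs(s['joint_vel']).max().round(3))
    return s,M
if __name__=='__main__':
    s,M=show(); print('joints',s['joints'])
    a=list(map(float,sys.argv[1:]))
    if a:
        d=M.T@(np.array(a[:3])-s['position'])/1000
        y=np.arctan2(M[1,0],M[0,0]); print('row',d,np.round(-np.degrees(a[3]-y),2))
E
python3 g.py 465 326 330 0.033
```

```text
t 0.1 p [169.4739 601.0915 247.3305] yaw -0.275 tilt [-0.0004 -0.0019] F [0.64 0.63 0.31] T [ 0.015 -0.011  0.072] w 85.61 v 0.004
joints [ 1.5546  0.3855  0.0068 -0.0004 -1.194  -0.2586]
row [ 0.3591  0.1847 -0.0823] -17.64
```

Request:
jog_arm --pt "0 0 -0.04 0" --pt "0.01 0.005 -0.082 0" --pt "0.05 0.026 -0.082 -3" --pt "0.095 0.049 -0.082 -6" --pt "0.145 0.075 -0.082 -9" --pt "0.195 0.1 -0.082 -12" --pt "0.245 0.126 -0.082 -15" --pt "0.29 0.149 -0.082 -17.6" --pt "0.33 0.17 -0.082 -17.6" --pt "0.353 0.182 -0.082 -17.6" --hand 0

```text
clock: 1.35
position: [460.9, 328.4, 329.2]
ee_rot: [1.0, 0.015, -0.001, 0.001]
contact_force: [1.1, 0.8, -0.7]
gripper_width: 42.4
```

```bash
python3 g.py 465 326 230 0.033
```

```text
t 1.35 p [460.9032 328.4377 329.2098] yaw 0.0302 tilt [-0.0013 -0.0027] F [ 1.13  0.77 -0.71] T [ 0.029 -0.031  0.071] w 42.35 v 0.369
joints [ 0.9057  0.2391  0.0007  0.0007 -1.3352  0.6952]
row [0.0042 0.0023 0.0992] -0.16
```

Request:
jog_arm --pt "0.004 0.002 0.03 0" --pt "0.004 0.002 0.065 0" --pt "0.004 0.002 0.1 0" --pt "0.004 0.002 0.115 0" --pt "0.004 0.002 0.115 0" --pt "0.004 0.002 0.115 0"

```text
clock: 2.1
position: [465.5, 326.9, 215.7]
ee_rot: [1.0, 0.015, 0.0, 0.0]
contact_force: [0.8, 0.2, -0.0]
gripper_width: 42.7
```

```bash
python3 g.py 465 326 136 0.033
python3 - <<'E'
from h import *
s=get_image('scene');t=get_image('top')
crop('s',s,340,220,100,75,8,'pics/e1.png')
crop('t',t,110,190,100,75,8,'pics/e2.png')
E
```

```text
t 2.1 p [465.4875 326.9406 215.7048] yaw 0.0307 tilt [ 0.0009 -0.001 ] F [ 0.82  0.22 -0.04] T [ 0.029 -0.014  0.071] w 42.73 v 0.008
joints [ 0.8977  0.3153 -0.1826  0.0014 -1.0731  0.7031]
row [-0.0006  0.0008  0.0797] -0.13
```

View pics/e1.png

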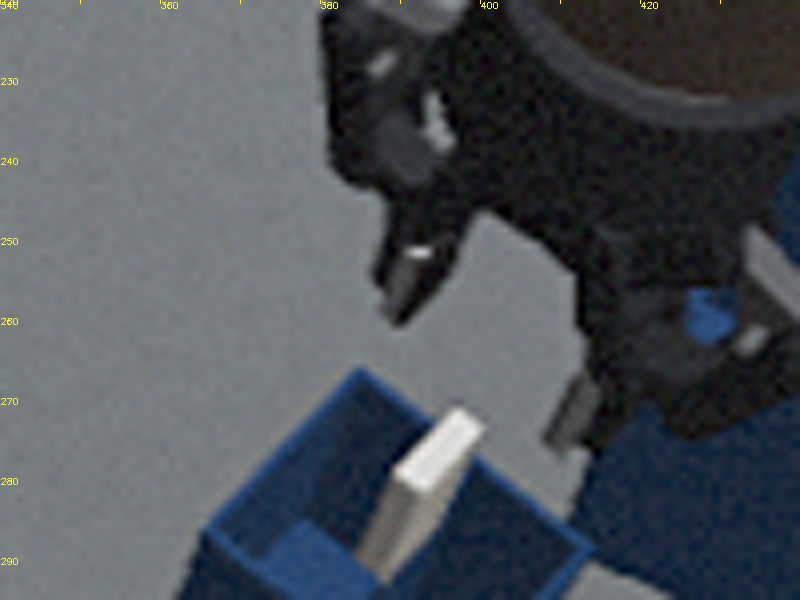

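View pics/e2.png

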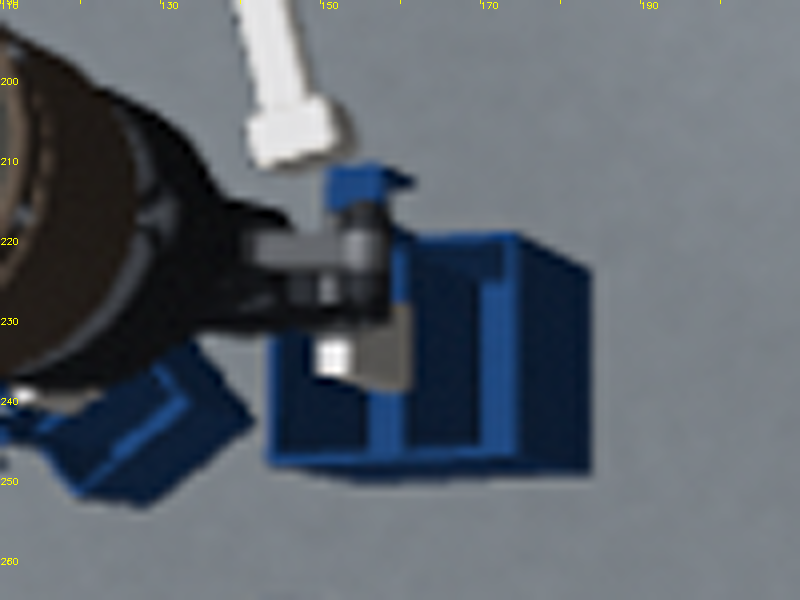

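The open fingers straddle the white tab: tips at scene (389,259) and (408,275), tab top at (394,276). Descending.

Request:
jog_arm --pt "-0.0005 0.001 0.02 0" --pt "-0.0005 0.001 0.045 0" --pt "-0.0005 0.001 0.065 0" --pt "-0.0005 0.001 0.078 0" --pt "-0.0005 0.001 0.079 0" --pt "-0.0005 0.001 0.079 0"

```text
clock: 2.95
position: [465.4, 326.3, 137.7]
ee_rot: [1.0, 0.015, 0.001, -0.0]
contact_force: [0.5, 0.1, -0.4]
gripper_width: 42.7
```

Request:
jog_arm --pt "0 0 0 0" --pt "0 0 0 0" --pt "0 0 0 0" --pt "0 0 0 0" --pt "0 0 0 0" --pt "0 0 0 0" --hand -1

```text
clock: 3.7
position: [465.5, 326.4, 138.2]
ee_rot: [1.0, 0.015, 0.001, -0.0]
contact_force: [-1.4, -0.7, 5.3]
gripper_width: 9.0
```

```bash
python3 g.py 465 326 136 0.033
```

```text
t 3.7 p [465.5301 326.3811 138.2102] yaw 0.0309 tilt [0.0026 0.0009] F [-1.44 -0.71  5.32] T [-0.19   0.561 -0.009] w 8.98 v 0.001
joints [ 0.8971  0.3918 -0.2845  0.0019 -0.8921  0.7034]
row [-0.0005  0.0004  0.0022] -0.12
```

Request:
jog_arm --pt "0 0 -0.005 0" --pt "0 0 -0.012 0" --pt "0 0 -0.022 0" --pt "0 0 -0.035 0" --pt "0 0 -0.05 0" --pt "0 0 -0.065 0" --pt "0 0 -0.075 0" --pt "0 0 -0.075 0" --pt "0 0 -0.075 0"

```text
clock: 4.82
position: [465.0, 326.0, 212.7]
ee_rot: [1.0, 0.015, 0.001, -0.0]
contact_force: [-0.3, 0.6, -3.4]
gripper_width: 8.9
```

```bash
python3 g.py 540 110 245 -0.231;  python3 - <<'E'
from h import *
s=get_image('scene');t=get_image('top')
crop('s',s,340,220,100,75,8,'pics/f1.png')
crop('t',t,110,190,100,75,8,'pics/f2.png')
E
```

```text
t 4.83 p [464.9882 326.047  212.6558] yaw 0.0308 tilt [0.0016 0.0002] F [-0.32  0.59 -3.45] T [-0.038  0.076 -0.045] w 8.93 v 0.007
joints [ 0.8973  0.3159 -0.19    0.0013 -1.0638  0.7036]
row [ 0.0684  0.2182 -0.0323] 15.0
```

View pics/f1.png

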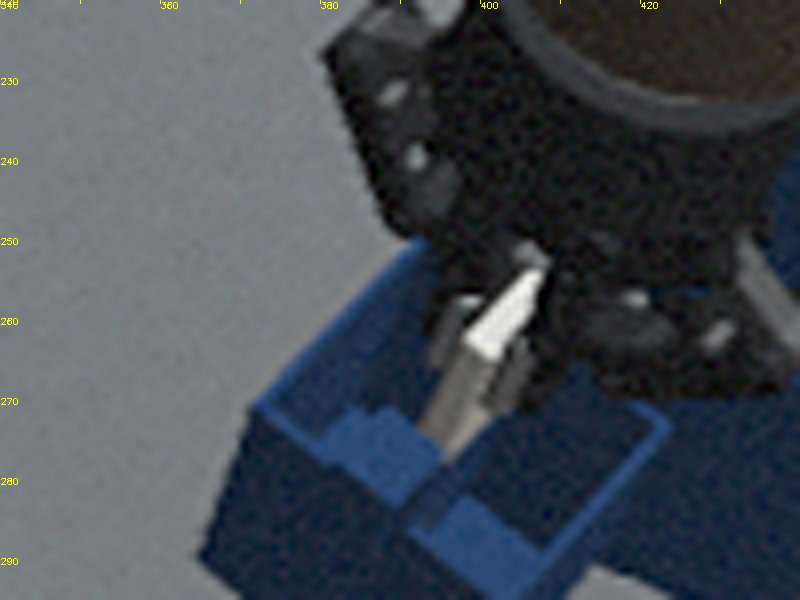

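View pics/f2.png

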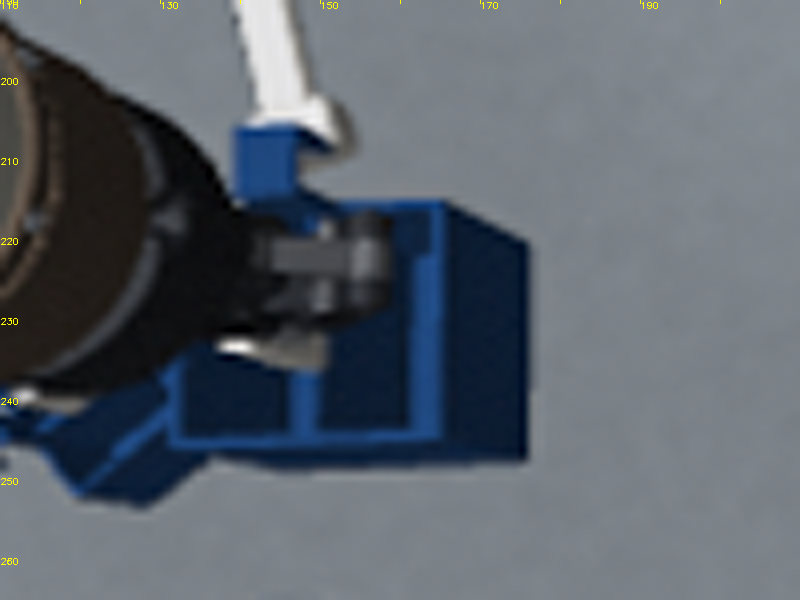

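Run:
```python
from h import *
print(atz('top',143,210.7,207.5),[atz('top',*p,207.5) for p in((139,206),(147,206),(147,214),(139,215))])
print([atz('top',*p,169.5) for p in((165,215.5),(164.5,244.5),(131,245.5))],[atz('scene',*p,169.5) for p in((371.5,270.5),(403.5,295.5),(423,273))])
print(proj('scene',[465,326,224.5]))
```

```text
[503.86996706 326.86324968 207.5       ] [array([514.90015544, 336.75202735, 207.5       ]), array([514.77427554, 318.25338672, 207.5       ]), array([496.13815764, 317.20332908, 207.5       ]), array([493.93721608, 335.49410739, 207.5       ])]
[array([498.40952229, 287.60701709, 169.5       ]), array([429.24553383, 285.46235396, 169.5       ]), array([427.31258428, 364.70418585, 169.5       ])] [array([501.52671735, 288.79249679, 169.5       ]), array([497.4965792 , 367.39621472, 169.5       ]), array([428.83666007, 364.28019327, 169.5       ])]
[[403.16118737 258.61945464]]
```

Request:
jog_arm --pt "0.001 0.005 -0.02 0.5" --pt "0.006 0.02 -0.032 1.5" --pt "0.014 0.045 -0.032 3.5" --pt "0.022 0.07 -0.032 5.5" --pt "0.031 0.1 -0.032 7.5" --pt "0.04 0.13 -0.032 9.5" --pt "0.049 0.16 -0.032 11.5" --pt "0.057 0.187 -0.032 13.5" --pt "0.064 0.207 -0.032 15" --pt "0.0685 0.218 -0.032 15"

```text
clock: 6.18
position: [540.3, 108.6, 244.5]
ee_rot: [0.993, -0.116, 0.001, 0.0]
contact_force: [0.3, -0.5, -2.9]
gripper_width: 8.7
```

```bash
python3 g.py 557.5 106.4 240 -0.235;  python3 - <<'E'
from h import *
s=get_image('scene');t=get_image('top')
crop('s',s,240,190,100,75,8,'pics/g1.png')
crop('t',t,180,130,100,75,8,'pics/g2.png')
E
```

```text
t 6.17 p [540.2757 108.5677 244.47  ] yaw -0.2326 tilt [ 0.001  -0.0004] F [ 0.26 -0.49 -2.93] T [0.047 0.    0.032] w 8.69 v 0.182
joints [ 0.493   0.2618 -0.1823  0.0009 -1.1261  0.8448]
row [ 0.0173 -0.0019  0.0045] 0.14
```

View pics/g1.png

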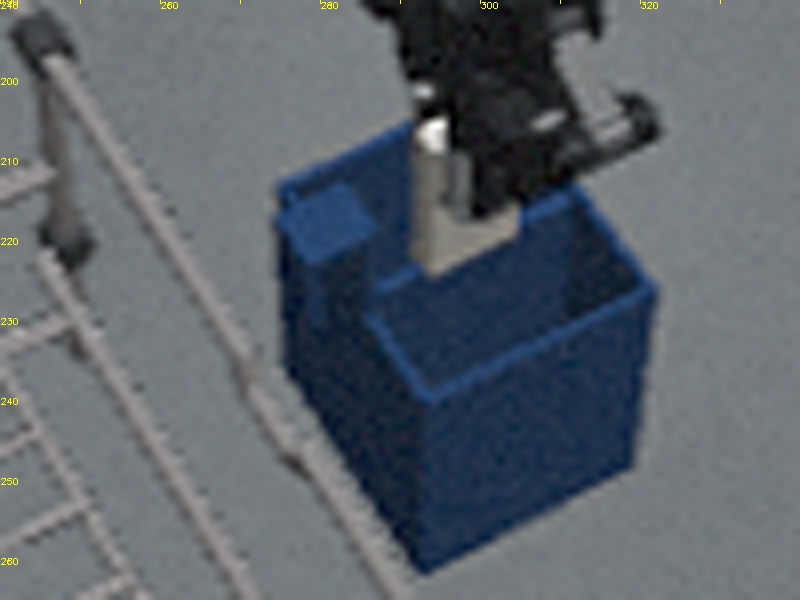

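View pics/g2.png

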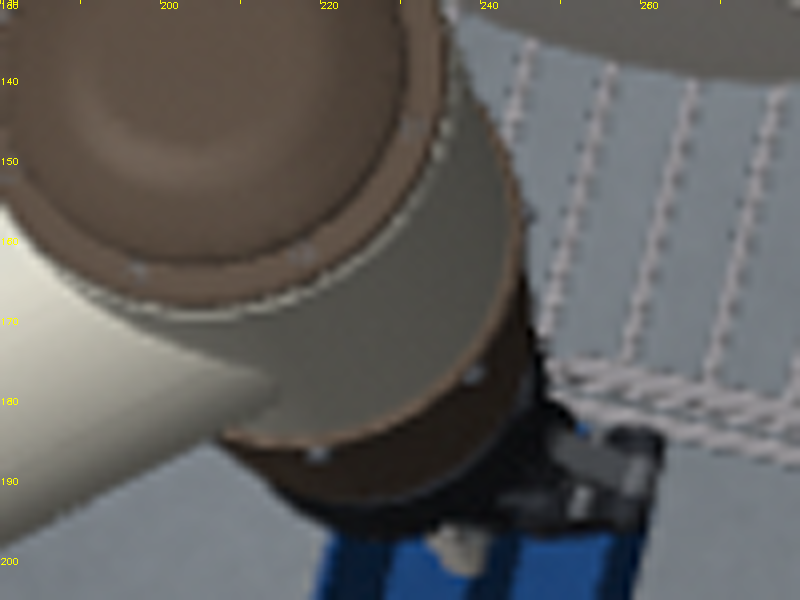

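Run:
```python
from h import *
np.set_printoptions(precision=1,suppress=True)
P=[atz('scene',*p,239.3) for p in((274.5,217.5),(282.5,212.8),(286.7,218),(279.3,222.7))]
print(P,np.mean(P,0))
Q=[atz('scene',*p,201.3) for p in((275,213.5),(293.5,240),(321,226.3),(311.5,213))]; print(Q)
a=Q[1]-Q[2];print('yaw',np.arctan2(a[1],a[0]));a=Q[1]-Q[0];print('back edge',np.arctan2(-a[0],a[1]),np.linalg.norm(a))
tcp=np.array([540.3,108.6]);ex=np.array([np.cos(-.2326),np.sin(-.2326)]);ey=np.array([-ex[1],ex[0]])
print('hook exp',tcp+42*ex)
for q in list(P)+Q: print((q[:2]-tcp)@ex,(q[:2]-tcp)@ey)
```

```text
[array([589.8,  91.3, 239.3]), array([569.9,  93.9, 239.3]), array([572.4, 109.2, 239.3]), array([591.2, 107.3, 239.3])] [580.8 100.5 239.3]
[array([565.2,  65. , 201.3]), array([582. , 140.3, 201.3]), array([516.1, 155.7, 201.3]), array([506.5, 117.9, 201.3])]
yaw -0.22943174611078368
back edge -0.21993568954139545 77.19419894143967
hook exp [581.2  98.9]
52.110245712786025 -5.400048990049665
32.167756781320556 -7.445622574499719
31.09405487848191 7.991836305735135
49.81729223974386 10.500877370400245
34.25581982539322 -36.72665965813517
33.278234656511536 40.4613489795292
-34.39473287466891 40.24694311956319
-35.02425715373386 1.2491470568908851
```

Request:
jog_arm --pt "0.003 0 0.003 0" --pt "0.008 -0.0005 0.008 0" --pt "0.013 -0.0005 0.014 0" --pt "0.017 -0.0005 0.02 0" --pt "0.0184 -0.0005 0.0225 0" --pt "0.0184 -0.0005 0.0225 0" --pt "0.0184 -0.0005 0.0225 0"

```text
clock: 7.15
position: [558.5, 105.3, 222.2]
ee_rot: [0.993, -0.116, 0.001, 0.0]
contact_force: [0.2, -0.5, -3.8]
gripper_width: 9.0
```

```bash
python3 g.py 558.2 104.8 215 -0.233;  python3 - <<'E'
from h import *
s=get_image('scene');t=get_image('top')
crop('s',s,240,190,80,60,10,'pics/h1.png')
crop('t',t,200,150,80,60,10,'pics/h2.png')
E
```

```text
t 7.15 p [558.4798 105.3185 222.1796] yaw -0.2325 tilt [ 0.0015 -0.0004] F [ 0.2  -0.49 -3.83] T [0.072 0.011 0.025] w 8.95 v 0.005
joints [ 0.4719  0.3084 -0.1752  0.0011 -1.086   0.8658]
row [-0.0002  0.0006  0.0072] 0.03
```

View pics/h1.png

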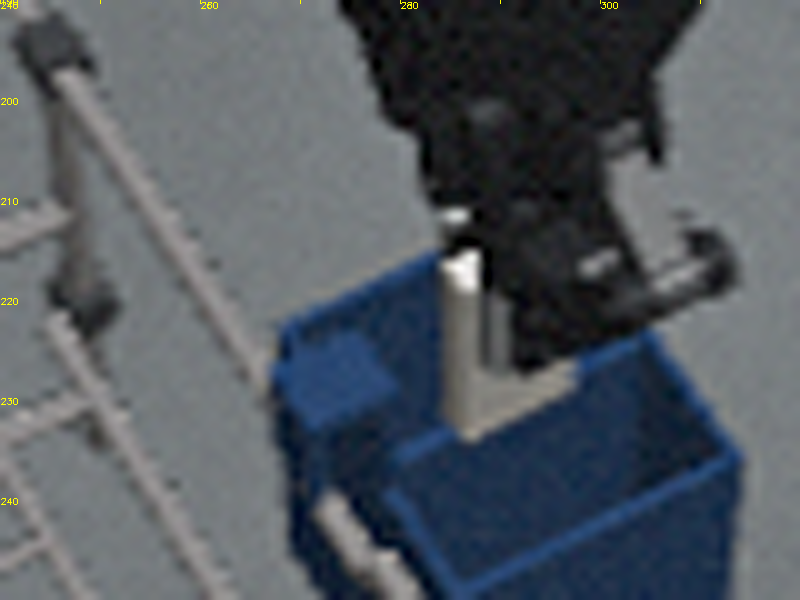

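View pics/h2.png

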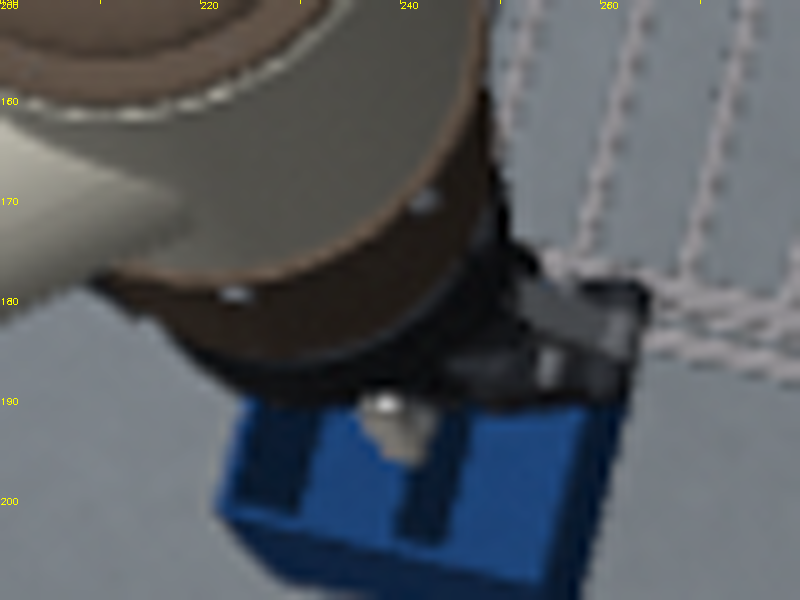

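Run:
```python
from h import *
np.set_printoptions(precision=1,suppress=True)
P=[atz('scene',*p,217) for p in((267.3,227.3),(275.2,223),(279.6,228.3),(272,233))]
print(P,np.mean(P,0))
ex=np.array([np.cos(-.2325),np.sin(-.2325)]);ey=np.array([-ex[1],ex[0]])
t=np.array([558.5,105.3]);w=np.array([596.2,85.0]);rx=np.array([.9735,-.229]);ry=np.array([.229,.9735])
for q in P: print((q[:2]-t)@ex,(q[:2]-t)@ey)
h=t+41.5*ex+1.4*ey; m=np.mean(P,0)[:2]
print('hook rel wire_mid model',(h-w)@rx,(h-w)@ry,'img',(m-w)@rx,(m-w)@ry)
```

```text
[array([607.3,  87.9, 217. ]), array([588.2,  91.2, 217. ]), array([590.3, 107. , 217. ]), array([609.5, 104.8, 217. ])] [598.8  97.7 217. ]
51.47844225431076 -5.7208334263606595
32.107724211519304 -6.91689508757035
30.558305537689336 9.023342073507937
49.700865475950735 11.247857861567395
hook rel wire_mid model 0.15533106734066154 12.467981004041466 img -0.38262694439040945 12.977174780249488
```

Request:
jog_arm --pt "0 0 0.002 0" --pt "0 0 0.005 0" --pt "0 0 0.008 0" --pt "0 0 0.011 0" --pt "0 0 0.013 0" --pt "0 0 0.015 0" --pt "0 0 0.017 0" --pt "0 0 0.017 0"

```text
clock: 8.25
position: [558.4, 105.3, 205.1]
ee_rot: [0.993, -0.116, 0.001, 0.0]
contact_force: [0.8, 0.3, -2.6]
gripper_width: 8.6
```

```bash
python3 g.py 558.5 105.3 190 -0.233
```

```text
t 8.25 p [558.4176 105.3044 205.1362] yaw -0.2325 tilt [ 0.0014 -0.0003] F [ 0.8   0.29 -2.61] T [0.017 0.042 0.045] w 8.58 v 0.006
joints [ 0.4719  0.3231 -0.1996  0.0011 -1.047   0.8658]
row [ 0.0001 -0.      0.0151] 0.03
```

Request:
jog_arm --pt "0 0 0.002 0" --pt "0 0 0.005 0" --pt "0 0 0.008 0" --pt "0 0 0.011 0" --pt "0 0 0.013 0" --pt "0 0 0.015 0" --pt "0 0 0.015 0" --pt "0 0 0.015 0"

```text
clock: 9.25
position: [558.5, 105.3, 190.2]
ee_rot: [0.993, -0.116, 0.001, 0.0]
contact_force: [-0.5, -0.3, -3.6]
gripper_width: 9.2
```

```bash
python3 g.py 558.5 105.3 190 -0.233;python3 - <<'E'
from h import *
s=get_image('scene')
crop('s',s,240,190,80,60,10,'pics/i1.png')
E
```

```text
t 9.25 p [558.5113 105.33   190.2114] yaw -0.2325 tilt [ 0.0016 -0.0003] F [-0.52 -0.3  -3.63] T [-0.004  0.018 -0.053] w 9.22 v 0.002
joints [ 0.4719  0.3371 -0.2198  0.0011 -1.0126  0.8658]
row [-0.      0.      0.0002] 0.03
```

View pics/i1.png

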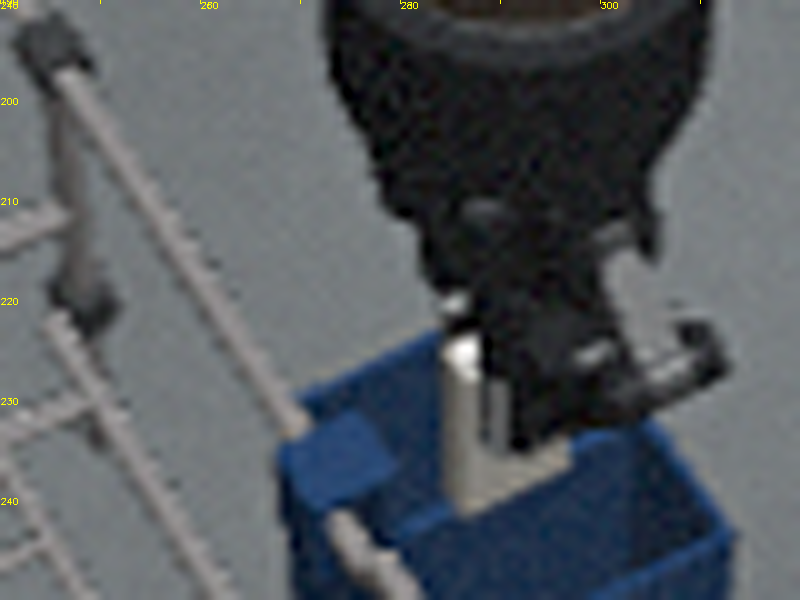

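The image at TCP z 190 shows the hook (bridge at scene 274,236) over the wire, with the lip behind it and no contact yet. Next I feel downward in small steps.

Request:
jog_arm --pt "0 0 0.001 0" --pt "0 0 0.002 0" --pt "0 0 0.003 0" --pt "0 0 0.004 0" --pt "0 0 0.005 0" --pt "0 0 0.006 0" --pt "0 0 0.006 0"

```text
clock: 10.18
position: [558.5, 105.3, 184.1]
ee_rot: [0.993, -0.116, 0.001, 0.0]
contact_force: [-0.0, 0.5, -2.7]
gripper_width: 9.1
```

Request:
jog_arm --pt "0 0 0.0005 0" --pt "0 0 0.001 0" --pt "0 0 0.0015 0" --pt "0 0 0.002 0" --pt "0 0 0.002 0"

```text
clock: 10.8
position: [558.4, 105.3, 182.1]
ee_rot: [0.993, -0.116, 0.001, 0.0]
contact_force: [0.1, -1.2, -4.2]
gripper_width: 9.1
```

Request:
jog_arm --pt "0 0 0.0005 0" --pt "0 0 0.001 0" --pt "0 0 0.002 0" --pt "0 0 0.003 0" --pt "0 0 0.004 0" --pt "0 0 0.004 0"

```text
clock: 11.55
position: [558.4, 105.3, 177.9]
ee_rot: [0.993, -0.116, 0.001, 0.0]
contact_force: [0.4, -0.3, -4.1]
gripper_width: 9.1
```

Request:
jog_arm --pt "0 0 0.0005 0" --pt "0 0 0.001 0" --pt "0 0 0.0015 0" --pt "0 0 0.002 0" --pt "0 0 0.002 0"

```text
clock: 12.18
position: [558.3, 105.3, 175.9]
ee_rot: [0.993, -0.116, 0.0, 0.0]
contact_force: [-0.1, -0.2, -2.5]
gripper_width: 9.0
```

Request:
jog_arm --pt "0 0 0.0005 0" --pt "0 0 0.001 0" --pt "0 0 0.0015 0" --pt "0 0 0.0015 0"

```text
clock: 12.68
position: [558.3, 105.3, 174.3]
ee_rot: [0.993, -0.116, 0.0, 0.0]
contact_force: [-0.6, -0.8, -3.7]
gripper_width: 9.0
```

```bash
python3 g.py 558.5 105.3 190 -0.233
```

```text
t 12.68 p [558.3131 105.2504 174.3004] yaw -0.2325 tilt [ 0.0008 -0.0006] F [-0.64 -0.78 -3.68] T [-0.03   0.029  0.033] w 9.02 v 0.002
joints [ 0.4719  0.3529 -0.2405  0.0011 -0.9771  0.8658]
row [ 0.0002 -0.0001 -0.0157] 0.03
```

Request:
jog_arm --pt "0 0 0.0004 0" --pt "0 0 0.0008 0" --pt "0 0 0.0012 0" --pt "0 0 0.0012 0"

```text
clock: 13.18
position: [558.3, 105.2, 173.2]
ee_rot: [0.993, -0.116, 0.0, 0.0]
contact_force: [-0.8, -1.1, -1.9]
gripper_width: 8.8
```

```bash
python3 g.py 558.5 105.3 190 -0.233
```

```text
t 13.18 p [558.3319 105.2329 173.1937] yaw -0.2325 tilt [ 0.0008 -0.0006] F [-0.83 -1.05 -1.88] T [-0.04   0.107 -0.002] w 8.79 v 0.002
joints [ 0.4719  0.354  -0.2419  0.0011 -0.9744  0.8658]
row [ 0.0002 -0.0001 -0.0168] 0.03
```

Request:
jog_arm --pt "0 0 0.0004 0" --pt "0 0 0.0008 0" --pt "0 0 0.0008 0"

```text
clock: 13.55
position: [558.4, 105.3, 173.0]
ee_rot: [0.993, -0.116, 0.001, 0.0]
contact_force: [-2.9, -0.3, 1.3]
gripper_width: 8.9
```

```bash
python3 g.py 558.5 105.3 190 -0.233;python3 - <<'E'
from h import *
s=get_image('scene')
crop('s',s,240,190,80,60,10,'pics/j1.png')
E
python3 g.py
```

```text
t 13.55 p [558.3813 105.2738 172.9838] yaw -0.2324 tilt [ 0.0014 -0.0005] F [-2.93 -0.29  1.27] T [-0.061  0.511 -0.063] w 8.87 v 0.002
joints [ 0.472   0.354  -0.2425  0.0013 -0.9733  0.8657]
row [ 0.0001 -0.     -0.017 ] 0.04
t 13.6 p [558.3774 105.2528 172.9564] yaw -0.2324 tilt [ 0.0014 -0.0005] F [-2.3  -0.09  2.12] T [0.008 0.567 0.023] w 9.26 v 0.001
joints [ 0.472   0.3541 -0.2425  0.0013 -0.9732  0.8657]
```

View pics/j1.png

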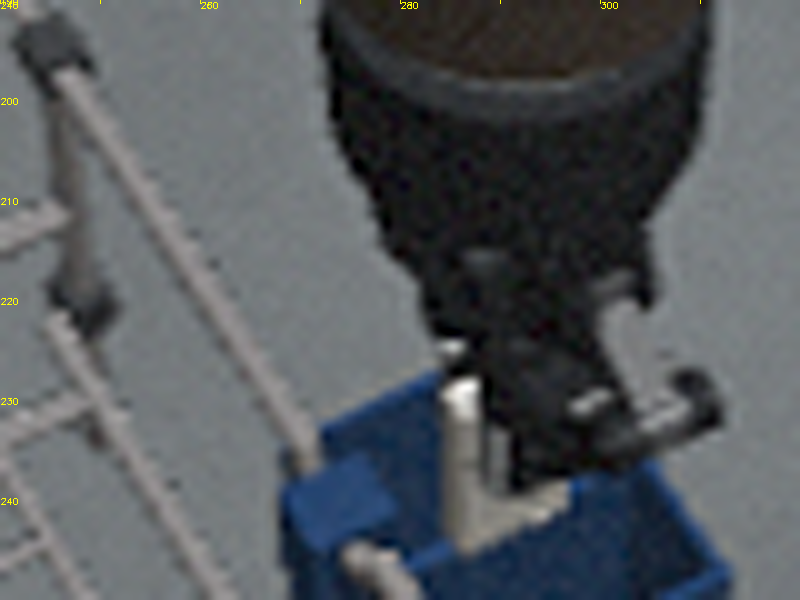

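Contact came at TCP z about 173.1, exactly the dip floor height predicted (straight wire would have been 185). The hook sits in the dip at scene (274,239). Next I estimate the lower wire's offset, and so the lean angle.

Run:
```python
from w import *
np.set_printoptions(precision=1,suppress=True)
# scene lower wire
S=[(245.3,221.5),(250.5,231),(258,244),(271,266.5),(279,280),(290,296.5)]
T=[(212,171.7),(220,173.2),(240,178),(262,182.8),(280,187),(296,190.5)]
os,ns=plane('scene',S);ot,nt=plane('top',T)
w=np.array([596.2,85.0]);rx=np.array([.9735,-.229])
for z in (70,):
  for n,P in(('scene',S),('top',T)):
    for p in P:
        q=atz(n,*p,z);print(n,p,q,'behind',(q[:2]-w)@rx)
```

```text
scene (245.3, 221.5) [576.6 -36.   70. ] behind 8.669218775964332
scene (250.5, 231) [585.3  -5.8  70. ] behind 10.176110855245017
scene (258, 244) [596.1  34.8  70. ] behind 11.35777657397055
scene (271, 266.5) [613.6 101.2  70. ] behind 13.25126494561268
scene (279, 280) [623.2 139.1  70. ] behind 13.928682900066327
scene (290, 296.5) [632.5 185.3  70. ] behind 12.356388358544914
top (212, 171.7) [633.  197.4  70. ] behind 10.092756976334753
top (220, 173.2) [628.6 175.6  70. ] behind 10.832553444919034
top (240, 178) [614.9 121.4  70. ] behind 9.8540904072717
top (262, 182.8) [601.2  62.2  70. ] behind 10.069513925215468
top (280, 187) [589.3  14.   70. ] behind 9.516461115207003
top (296, 190.5) [579.4 -28.6  70. ] behind 9.648902967385103
```

Request:
jog_arm --pt "0 0 0 0" --pt "0 0 0 0" --hand -0.9

```text
clock: 13.85
position: [558.4, 105.2, 173.0]
ee_rot: [0.993, -0.116, 0.001, 0.0]
contact_force: [-3.2, -0.4, 1.3]
gripper_width: 8.8
```

```bash
python3 g.py
```

```text
t 13.85 p [558.3736 105.2403 173.0204] yaw -0.2324 tilt [ 0.0014 -0.0005] F [-3.21 -0.42  1.26] T [ 0.039  0.509 -0.027] w 8.83 v 0.003
joints [ 0.4719  0.354  -0.2425  0.0014 -0.9733  0.8657]
```

Request:
jog_arm --pt "0 0 0 0" --pt "0 0 0 0" --hand -0.83

```text
clock: 14.1
position: [558.4, 105.3, 173.0]
ee_rot: [0.993, -0.116, 0.001, 0.0]
contact_force: [-1.6, -0.2, 0.8]
gripper_width: 8.8
```

```bash
python3 g.py
```

```text
t 14.1 p [558.3724 105.266  173.0131] yaw -0.2323 tilt [ 0.0014 -0.0005] F [-1.58 -0.17  0.79] T [-0.025  0.446 -0.036] w 8.82 v 0.003
joints [ 0.472   0.354  -0.2425  0.0013 -0.9733  0.8657]
```

Request:
jog_arm --pt "0 0 0.0003 0" --pt "0 0 0.0006 0" --pt "0 0 0.0006 0"

```text
clock: 14.48
position: [558.4, 105.3, 172.8]
ee_rot: [0.993, -0.116, 0.001, 0.0]
contact_force: [-4.6, -0.0, 5.0]
gripper_width: 8.8
```

```bash
python3 g.py
```

```text
t 14.47 p [558.3587 105.2687 172.8033] yaw -0.2322 tilt [ 0.0016 -0.0006] F [-4.64 -0.03  5.02] T [ 0.003  0.863 -0.029] w 8.8 v 0.003
joints [ 0.4721  0.3541 -0.243   0.0015 -0.9725  0.8657]
```

Request:
jog_arm --pt "0 0 -0.0002 0" --pt "0 0 -0.0002 0" --hand -0.81

```text
clock: 14.72
position: [558.4, 105.3, 172.9]
ee_rot: [0.993, -0.116, 0.001, 0.0]
contact_force: [-2.9, 0.3, 2.2]
gripper_width: 9.1
```

```bash
python3 g.py
```

```text
t 14.72 p [558.3632 105.2563 172.9163] yaw -0.2323 tilt [ 0.0016 -0.0005] F [-2.91  0.29  2.23] T [-0.01   0.657 -0.006] w 9.06 v 0.002
joints [ 0.472   0.354  -0.2428  0.0014 -0.9728  0.8657]
```

Request:
jog_arm --pt "0 0 0 0" --pt "0 0 0 0" --hand -0.8

```text
clock: 14.98
position: [558.4, 105.3, 172.9]
ee_rot: [0.993, -0.116, 0.001, 0.0]
contact_force: [-2.7, -0.4, 3.4]
gripper_width: 8.8
```

```bash
python3 g.py
```

```text
t 14.97 p [558.3566 105.2655 172.8884] yaw -0.2322 tilt [ 0.0015 -0.0006] F [-2.71 -0.38  3.37] T [-0.038  0.672  0.023] w 8.8 v 0.003
joints [ 0.472   0.354  -0.2428  0.0015 -0.9728  0.8657]
```

Request:
jog_arm --pt "0 0 0 0" --pt "0 0 0 0" --hand -0.79

```text
clock: 15.22
position: [558.4, 105.3, 172.9]
ee_rot: [0.993, -0.116, 0.001, 0.0]
contact_force: [-2.2, 0.8, 3.0]
gripper_width: 9.3
```

```bash
python3 g.py
```

```text
t 15.22 p [558.3694 105.253  172.8955] yaw -0.2322 tilt [ 0.0016 -0.0006] F [-2.18  0.77  3.02] T [ 0.003  0.677 -0.016] w 9.31 v 0.001
joints [ 0.472   0.354  -0.2428  0.0015 -0.9728  0.8657]
```

Request:
jog_arm --pt "0 0 0 0" --pt "0 0 0 0" --hand -0.78

```text
clock: 15.48
position: [558.4, 105.3, 172.8]
ee_rot: [0.993, -0.116, 0.001, 0.0]
contact_force: [-2.6, 0.2, 2.8]
gripper_width: 9.7
```

```bash
python3 g.py
```

```text
t 15.47 p [558.3789 105.2549 172.8359] yaw -0.2322 tilt [ 0.0015 -0.0006] F [-2.57  0.15  2.84] T [ 0.01   0.625 -0.027] w 9.67 v 0.001
joints [ 0.472   0.3541 -0.2428  0.0015 -0.9727  0.8657]
```

Request:
jog_arm --pt "0 0 0 0" --pt "0 0 0 0" --hand -0.775

```text
clock: 15.72
position: [558.4, 105.3, 172.8]
ee_rot: [0.993, -0.116, 0.001, 0.0]
contact_force: [-3.5, 0.2, 1.8]
gripper_width: 9.6
```

```bash
python3 g.py
```

```text
t 15.72 p [558.3796 105.2622 172.8183] yaw -0.2322 tilt [ 0.0015 -0.0006] F [-3.46  0.23  1.79] T [ 0.013  0.614 -0.038] w 9.59 v 0.001
joints [ 0.472   0.3541 -0.2428  0.0014 -0.9727  0.8657]
```

Request:
jog_arm --pt "0 0 0 0" --pt "0 0 0 0" --hand -0.77

```text
clock: 15.98
position: [558.3, 105.2, 172.5]
ee_rot: [0.993, -0.116, 0.001, 0.0]
contact_force: [-2.3, -0.3, -0.4]
gripper_width: 9.9
```

```bash
python3 g.py
```

```text
t 15.97 p [558.3476 105.2202 172.4767] yaw -0.2324 tilt [ 0.0012 -0.0006] F [-2.28 -0.35 -0.38] T [-0.024  0.28  -0.051] w 9.92 v 0.002
joints [ 0.4719  0.3546 -0.2431  0.0013 -0.9723  0.8657]
```

The grip now slips in rotation while still holding (torque dropped, width 9.9). I'll lower along the arc at this grip, checking force.

Request:
jog_arm --pt "0 0 0.0002 0" --pt "0 0 0.0004 0" --pt "0 0 0.0006 0" --pt "0 0 0.0008 0" --pt "0 0 0.0008 0"

```text
clock: 16.6
position: [558.2, 105.3, 171.6]
ee_rot: [0.993, -0.116, 0.001, 0.0]
contact_force: [-2.4, -0.5, 0.1]
gripper_width: 9.7
```

```bash
python3 g.py
```

```text
t 16.6 p [558.2442 105.263  171.6096] yaw -0.2323 tilt [ 0.001  -0.0006] F [-2.41 -0.47  0.14] T [ 0.112  0.542 -0.042] w 9.72 v 0.002
joints [ 0.472   0.3554 -0.2442  0.0012 -0.9706  0.8658]
```

Request:
jog_arm --pt "0 0 0.0003 0" --pt "0 0 0.0006 0" --pt "-0.0001 0 0.0009 0" --pt "-0.0002 0 0.0012 0" --pt "-0.0002 0 0.0012 0"

```text
clock: 17.23
position: [558.1, 105.3, 170.4]
ee_rot: [0.993, -0.116, 0.001, 0.0]
contact_force: [-2.1, 0.3, 0.5]
gripper_width: 9.6
```

```bash
python3 g.py
```

```text
t 17.23 p [558.105  105.301  170.3964] yaw -0.2324 tilt [ 0.0011 -0.0006] F [-2.06  0.3   0.48] T [ 0.052  0.561 -0.024] w 9.62 v 0.002
joints [ 0.4722  0.3564 -0.2462  0.0012 -0.9675  0.8655]
```

Request:
jog_arm --pt "0 0 0.0003 0" --pt "0 0 0.0006 0" --pt "-0.0001 0 0.0009 0" --pt "-0.0002 0 0.0012 0" --pt "-0.0003 0 0.0015 0" --pt "-0.0003 0 0.0015 0"

```text
clock: 17.98
position: [557.9, 105.4, 168.9]
ee_rot: [0.993, -0.116, 0.001, 0.0]
contact_force: [-2.2, 0.3, 1.5]
gripper_width: 9.8
```

```bash
python3 g.py
python3 - <<'E'
from h import *
s=get_image('scene')
crop('s',s,250,200,80,60,10,'pics/k1.png')
E
```

```text
t 17.98 p [557.9402 105.3506 168.9246] yaw -0.2323 tilt [ 0.0014 -0.0006] F [-2.22  0.27  1.47] T [-0.089  0.324 -0.036] w 9.84 v 0.002
joints [ 0.4725  0.3576 -0.2486  0.0014 -0.9636  0.8652]
```

View pics/k1.png

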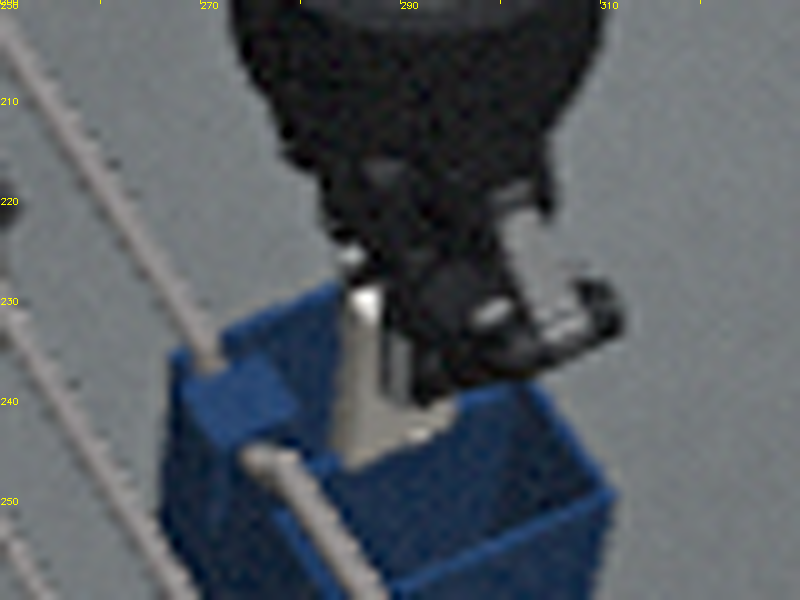

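Request:
jog_arm --pt "0 0 0.0003 0" --pt "0 0 0.0006 0" --pt "-0.0001 0 0.0009 0" --pt "-0.0001 0 0.0009 0"

```text
clock: 18.52
position: [557.9, 105.4, 168.0]
ee_rot: [0.993, -0.116, 0.001, 0.0]
contact_force: [-1.8, 0.8, 1.5]
gripper_width: 10.4
```

```bash
python3 g.py
```

```text
t 18.52 p [557.8981 105.3551 168.0066] yaw -0.2323 tilt [ 0.0015 -0.0006] F [-1.8   0.83  1.45] T [-0.047  0.378 -0.01 ] w 10.4 v 0.002
joints [ 0.4726  0.3584 -0.25    0.0015 -0.9613  0.865 ]
```

Request:
jog_arm --pt "0 0 0.0003 0" --pt "0 0 0.0006 0" --pt "-0.0001 0 0.0008 0" --pt "-0.0001 0 0.0008 0"

```text
clock: 19.02
position: [557.8, 105.4, 167.2]
ee_rot: [0.993, -0.116, 0.001, 0.0]
contact_force: [-2.2, -0.0, 0.6]
gripper_width: 10.2
```

```bash
python3 g.py
```

```text
t 19.02 p [557.8344 105.3516 167.1965] yaw -0.2324 tilt [ 0.0015 -0.0006] F [-2.22 -0.01  0.58] T [-0.046  0.425  0.008] w 10.2 v 0.001
joints [ 0.4726  0.3592 -0.2512  0.0015 -0.9593  0.8648]
```

Request:
jog_arm --pt "0 0 0.0003 0" --pt "0 0 0.0006 0" --pt "0 0 0.0008 0" --pt "0 0 0.0008 0"

```text
clock: 19.52
position: [557.8, 105.4, 166.5]
ee_rot: [0.993, -0.116, 0.001, 0.0]
contact_force: [-2.7, 0.2, 1.9]
gripper_width: 9.5
```

```bash
python3 g.py
```

```text
t 19.52 p [557.8126 105.3903 166.5197] yaw -0.2323 tilt [ 0.0016 -0.0006] F [-2.66  0.16  1.88] T [-0.006  0.657  0.016] w 9.52 v 0.001
joints [ 0.4727  0.3598 -0.2521  0.0016 -0.9578  0.8649]
```

Request:
jog_arm --pt "0 0 0.0003 0" --pt "0 0 0.0006 0" --pt "0 0 0.0006 0"

```text
clock: 19.9
position: [557.8, 105.4, 166.4]
ee_rot: [0.993, -0.116, 0.001, 0.0]
contact_force: [-3.4, 0.8, 5.1]
gripper_width: 9.7
```

```bash
python3 g.py
python3 - <<'E'
from h import *
s=get_image('scene')
crop('s',s,240,200,80,60,10,'pics/l1.png')
E
```

```text
t 19.9 p [557.7998 105.3749 166.3588] yaw -0.2321 tilt [ 0.0018 -0.0007] F [-3.43  0.78  5.13] T [-0.056  0.999 -0.026] w 9.73 v 0.002
joints [ 0.4728  0.3599 -0.2525  0.0017 -0.9571  0.8649]
```

View pics/l1.png

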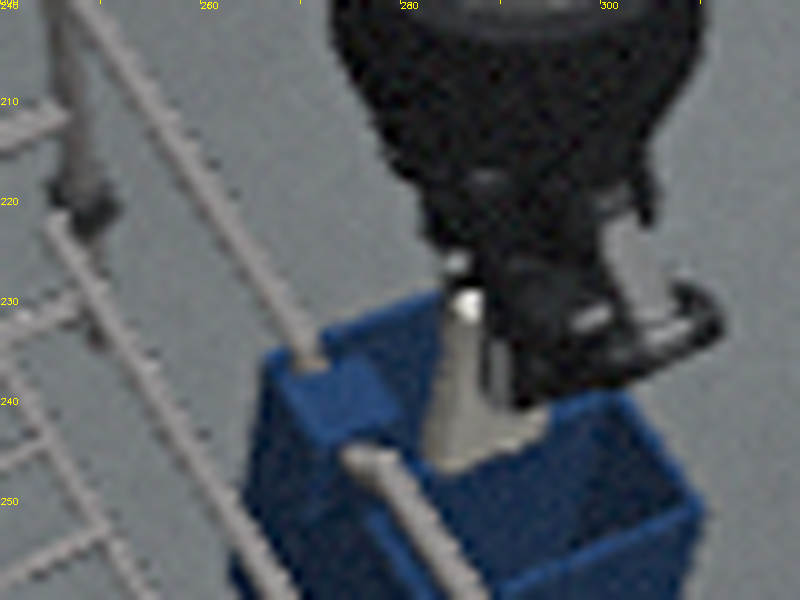

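Resistance jumped at a 6.8 mm descent (about 0.155 rad lean; the wire's measured position predicts 0.145). In the picture the lower wire touches the cup's back at scene (265,252). I'll ease the press off, then open in tiny steps.

Request:
jog_arm --pt "0 0 -0.0002 0" --pt "0 0 -0.0003 0" --pt "0 0 -0.0003 0"

```text
clock: 20.32
position: [557.8, 105.3, 166.4]
ee_rot: [0.993, -0.116, 0.001, 0.0]
contact_force: [-2.9, 0.4, 1.8]
gripper_width: 9.8
```

```bash
python3 g.py
```

```text
t 20.32 p [557.7594 105.3443 166.4449] yaw -0.2322 tilt [ 0.0015 -0.0007] F [-2.91  0.36  1.82] T [0.048 0.562 0.001] w 9.77 v 0.001
joints [ 0.4727  0.3598 -0.2524  0.0016 -0.9576  0.8649]
```

Request:
jog_arm --pt "0 0 0 0" --pt "0 0 0 0" --hand -0.765

```text
clock: 20.58
position: [558.1, 105.3, 166.2]
ee_rot: [0.993, -0.116, 0.001, 0.0]
contact_force: [0.2, -0.8, -0.1]
gripper_width: 10.2
```

```bash
python3 g.py
```

```text
t 20.57 p [558.128  105.339  166.2233] yaw -0.2322 tilt [ 0.0021 -0.0007] F [ 0.24 -0.85 -0.1 ] T [-0.15  -0.003 -0.001] w 10.24 v 0.001
joints [ 0.4725  0.3604 -0.2522  0.0019 -0.9566  0.8649]
```

Request:
jog_arm --pt "0 0 0 0" --pt "0 0 0 0" --hand -0.76

```text
clock: 20.82
position: [558.4, 105.4, 166.2]
ee_rot: [0.993, -0.116, 0.001, 0.0]
contact_force: [0.4, 0.0, -0.7]
gripper_width: 10.4
```

```bash
python3 g.py
```

```text
t 20.82 p [558.3604 105.3546 166.1605] yaw -0.2322 tilt [ 0.0025 -0.0006] F [ 0.39  0.05 -0.68] T [-0.121 -0.004  0.081] w 10.45 v 0.002
joints [ 0.4724  0.3606 -0.2521  0.0021 -0.9561  0.8649]
```

Force on the tool is now about zero, so the rack carries the weight. Opening slowly.

Request:
jog_arm --pt "0 0 0 0" --pt "0 0 0 0" --hand -0.75

```text
clock: 21.08
position: [558.5, 105.5, 166.2]
ee_rot: [0.993, -0.116, 0.001, 0.0]
contact_force: [-1.0, -0.1, -0.1]
gripper_width: 10.9
```

Request:
jog_arm --pt "0 0 0 0" --pt "0 0 0 0" --hand -0.72

```text
clock: 21.32
position: [558.5, 105.5, 166.2]
ee_rot: [0.993, -0.116, 0.001, -0.0]
contact_force: [-0.2, -1.3, -0.4]
gripper_width: 11.8
```

Request:
jog_arm --pt "0 0 0 0" --pt "0 0 0 0" --pt "0 0 0 0" --hand -0.55

```text
clock: 21.7
position: [558.5, 105.5, 166.2]
ee_rot: [0.993, -0.116, 0.001, -0.0]
contact_force: [-0.3, 0.6, -0.3]
gripper_width: 19.4
```

```bash
python3 g.py
python3 - <<'E'
from h import *
s=get_image('scene')
crop('s',s,240,200,80,60,10,'pics/m1.png')
E
```

```text
t 21.7 p [558.5071 105.53   166.2002] yaw -0.2321 tilt [ 0.003  -0.0003] F [-0.34  0.56 -0.27] T [-0.002 -0.044 -0.042] w 19.45 v 0.001
joints [ 0.4726  0.3606 -0.2519  0.002  -0.9557  0.8649]
```

View pics/m1.png

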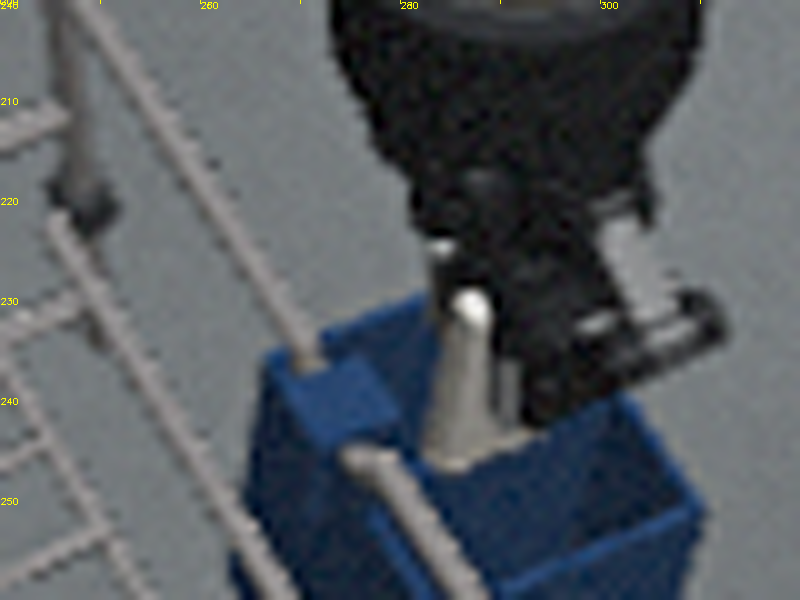

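Released with the caddy unmoved. Opening a little more, then straight up.

Request:
jog_arm --pt "0 0 0 0" --pt "0 0 0 0" --pt "0 0 0 0" --pt "0 0 -0.005 0" --pt "0 0 -0.015 0" --pt "0 0 -0.03 0" --pt "0 0 -0.05 0" --pt "0 0 -0.075 0" --pt "0 0 -0.1 0" --pt "0 0 -0.1 0" --hand -0.2

```text
clock: 23.0
position: [559.4, 106.0, 269.7]
ee_rot: [0.993, -0.116, 0.004, -0.002]
contact_force: [0.8, 0.4, -0.4]
gripper_width: 34.1
```

Request:
jog_arm --pt "-0.02 0 -0.02 0" --pt "-0.05 0 -0.05 0" --pt "-0.09 0 -0.06 0" --pt "-0.12 0 -0.06 0" --pt "-0.14 0 -0.06 0" --pt "-0.15 0 -0.06 0" --pt "-0.15 0 -0.06 0" --pt "-0.15 0 -0.06 0"

```text
clock: 24.0
position: [413.5, 140.4, 328.2]
ee_rot: [0.993, -0.116, 0.004, -0.001]
contact_force: [0.5, 0.2, -0.1]
gripper_width: 33.7
```

```bash
python3 g.py
python3 - <<'E'
from h import *
s=get_image('scene');t=get_image('top')
crop('s',s,230,190,100,75,8,'pics/n1.png')
crop('t',t,180,140,100,75,8,'pics/n2.png')
cv2.imwrite('pics/n3.png',s[:,:,::-1])
E
```

```text
t 24.0 p [413.4626 140.3602 328.1649] yaw -0.2323 tilt [0.0089 0.0016] F [ 0.49  0.21 -0.07] T [-0.015  0.034  0.019] w 33.72 v 0.005
joints [ 0.7051 -0.003  -0.285   0.0048 -1.281   0.6321]
```

View pics/n1.png

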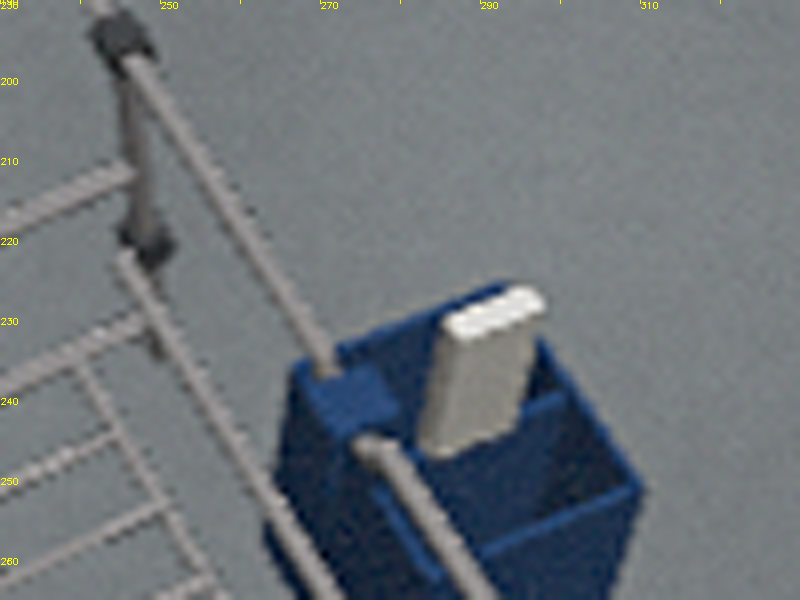

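View pics/n2.png

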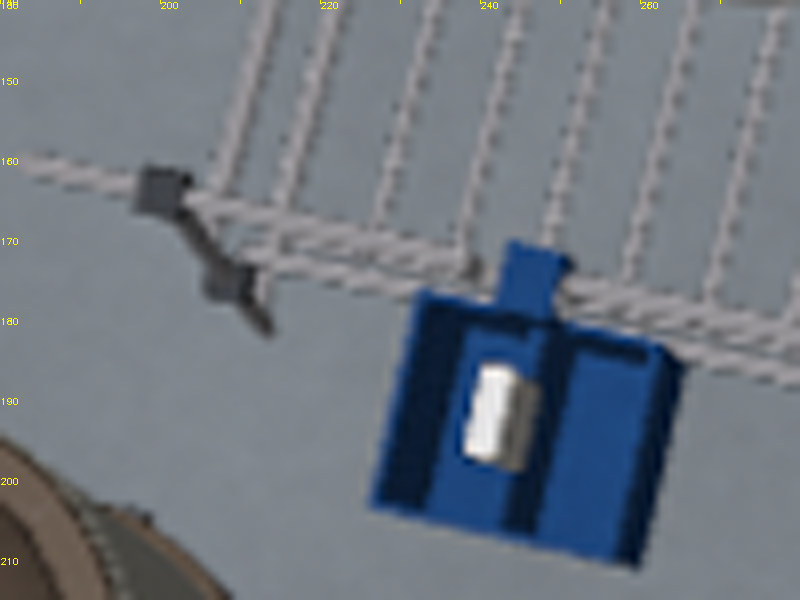

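View pics/n3.png

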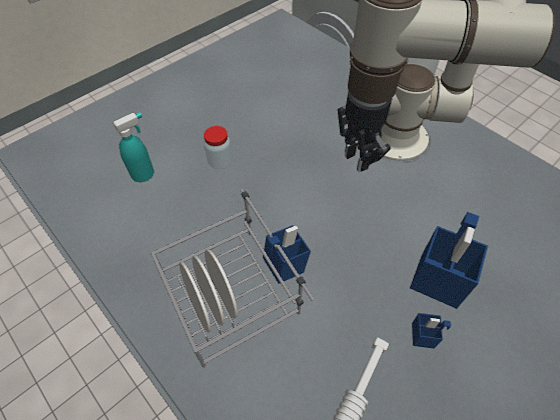

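The pictures show the hook bridge at top (245,175), between the dip's slopes at 238.5 and 251.5. The caddy leans on the lower wire, the robot is well clear, and the jar, spray bottle and brush are at their starting pixels.

```bash
python3 -c "
from bench import *
print(job_done())"
```

```text
the job is handed in; nothing more can be done
None
```

The middle-sized caddy hangs in the dip of the front top wire, released and resting on the lower wire. I handed the job in at about 24 s; no verdict is reported.

- **Hooking:** I gripped the caddy by its white tab, aligned it with the rack and lowered it in small steps. Contact came at tool height 173 mm, as calculated for the dip floor. The straight wire would have stopped it at 185 mm. The dip's middle, measured from the images, was about 12 mm to the +y side of the wire's middle, so no sliding along the wire was needed.
- **Leaning and release:** At full grip the tab would not turn between the pads. Pressing on it raised the contact to an estimated 10 N, so I loosened the grip until the tab just slipped while still held. I then lowered it about 7 mm, a lean of roughly 0.15 rad, until it met the lower wire. I opened the fingers once the tool force was near zero.
- **Last checks:** The final pictures show the hook between the dip's slopes, the caddy leaning on the lower wire, and the jar, spray bottle and brush at their starting pixels. The robot stood clear.
- **Not confirmed:** The two cameras put the lower wire about 1 to 4 mm apart; the lean at contact fitted the nearer estimate. The contact forces and the lean angle come from the noisy wrist reading and tool travel, not from direct measurement.

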